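# Pull the chip cassette from the carving bench's dust collector

### The job

The dust collector at the carving bench is running: push its power lever fully over, away from the robot, to off, then take out the chip cassette, the one with the long rectangular head: pinch its two opposed side catches fully in while it is still seated, and draw it straight up out of its bay. Finish holding it there by its pinched catches, upright and still, with its foot about 6 cm above the machine's deck; do not put it down or let go, the job ends in this hold. Leave the round-headed filter cassette seated and do not disturb the other things on the bench.

Things in the scene. Friction and masses are not known exactly. Their poses are not given: they have to be found in the camera images.
- collector: two-bay dust collector fixed to the table: green housing, 180 mm (x), y from -175 to +260 mm, deck 70 mm above the table, deck plate 8 mm thick; motor drum on the deck from y = +170 mm, 157 mm high. Origin on the table midway between the bays; z up. Bays at y = -65 and +65 mm, x = 0, openings 68 mm (x) by 51 mm (y); a cassette stands in each, which is where varies
- chip_cassette: grey cassette with the long rectangular head (40 mm along its x, 80 along its y, 64 to 112 mm above the origin); 0.18 to 0.4 kg. Origin: centre of its underside, 8 mm above the table when seated. z up; x runs through its two side catches; axes parallel to the collector's. Lower body 40 x 44 mm. In the bay it can shift about 2 mm. Hooks under the deck hold it until both catches are in
- chip_grip (a point): centre for the pinch, midway between the catches, 88 mm above the cassette's origin; close the fingers along its x. The catches are upright black plates at the -x and +x sides, 30 mm wide (y), grip faces 64 to 104 mm above the origin, 62 mm over their outsides when sprung out, 47 mm pinched
- chip_near (a joint): slide of the catch on the cassette's -x side. Reads 0 when sprung out and 0.0075 m when pinched fully in, where it meets a firm stop; its spring takes 2.5 N to start and about 6.5 N fully in. Above 0.0055 m (on both catches) the cassette is free to lift.
- chip_far (a joint): slide of the catch on the cassette's +x side. Reads 0 when sprung out and 0.0075 m when pinched fully in, where it meets a firm stop; its spring takes 2.5 N to start and about 6.5 N fully in. Above 0.0055 m (on both catches) the cassette is free to lift.
- filter_cassette: the filter cassette, which stays: the same size, catches and material, but with a round drum-shaped head 40 mm across, its top 112 mm above its origin. Origin at the centre of its underside
- switch_base: low grey switch box fixed to the table, 70 mm (its x) x 50 mm (its y) x 25 mm high, carrying the collector's power lever. Origin under its centre; the lever swings about its y axis, pivot 22 mm above the table over the origin
- switch_tip (a point): centre of the black ball (26 mm diameter) at the end of the 10 mm thick steel lever, 80 mm from the pivot. Running, the ball stands about 38 mm to the -x side of the switch box's origin, about 92 mm above the table; off, as far to the +x side
- switch (a joint): power lever angle, rad: 0 to 0.15 = leaning to the box's -x side, running; 1.0 = pushed right over to its +x side against the stop, off. It stays where it is left, and about 1 N at the ball moves it
- carving: small driftwood root carving on a round black foot, 80 mm across, about 125 mm tall; origin under the foot
- glue: white glue bottle, 48 mm across, 120 mm tall, standing; origin under its base
- mallet: carver's hammer lying on the table along its own x; origin on its underside
- brush: hand brush lying on the table along its own x; origin on its underside
- offcut: small wooden offcut, 50 x 22 x 18 mm, lying on the collector's deck at its -y end; origin under its centre
- dish: shallow round metal bowl, 150 mm across, 35 mm high; origin under its centre
- block: pale wood block, 90 x 50 x 40 mm; origin under its centre
- sanding_drum: brown sanding drum, a cylinder 50 mm across and 50 mm high; origin under its centre
Not all that is in view belongs to the job. Leave any blue or yellow look-alike of the chip_cassette alone. Leave any blue look-alike of the filter_cassette alone.

How it is judged:
On the way, in this order (a step that is already met when the one before it is completed fails the run):
1. the power lever is pushed over to off, with the chip cassette still seated (value of joint switch above 0.85 rad and height (world z) of chip_cassette below 0.016 m), for 0.1 s.
2. both catches of the chip cassette are pinched in by the fingers while it is still seated (value of joint each of chip_near, chip_far above 0.0055 m and height (world z) of chip_cassette below 0.02 m and contact force between chip_cassette and the fingers above 1 N), for 0.1 s.
At the end, for the whole second after the job is handed in: Lever over 0.85 rad. Chip cassette held by the fingers, both catches in over 5.5 mm, underside 105 to 250 mm above the table, within 15 degrees of upright, under 30 mm/s, touching neither collector nor other cassette. Filter cassette seated, moved under 10 mm (value of joint each of chip_near, chip_far above 0.0055 m and value of joint switch above 0.85 rad and height (world z) of chip_cassette between 0.105 and 0.25 m and angle between chip_cassette's own z axis and vertical below 0.26 rad and linear speed of chip_cassette below 0.03 m/s and contact force between chip_cassette and the fingers above 2 N and contact force between chip_cassette and collector below 0.05 N and contact force between chip_cassette and filter_cassette below 0.05 N and height (world z) of filter_cassette below 0.016 m and distance of filter_cassette from where it was at the start of the episode below 0.01 m); the arm keeps its last pose, push and grip.
It fails at once if a bystander is shifted by more than 40 mm, or the carving or glue bottle is tipped over (distance of any of carving, glue, mallet, brush, offcut, dish, block, sanding_drum from where it was at the start of the episode above 0.04 m or angle between any of carving, glue's own z axis and vertical above 0.6 rad).
It fails at once if the filter cassette is lifted from its bay (height (world z) of filter_cassette above 0.03 m).
It also fails if it takes over 45 s, if anything falls off the work surface, if the arm or the gripper's body presses on something with over 40 N, if the wrist force passes 120 N, or if a joint passes its speed limit or range.

### The arm

A 6-joint arm with a two-finger parallel gripper is mounted at the origin on the work surface. World frame = base frame: x ahead of the robot, y to its left, z up, the work surface at z = 0. Lengths are in m, angles in rad, forces in N, time in s.
With the tool pointing down it reaches from about 0.3 to 0.95 m from the base axis. Payload 3.1 kg.
Tool frame: the origin (TCP) lies at the very end of the fingers, on their centre line; the grasp point (between the pads) lies 19 mm behind it (arm.hold_point_z is the distance from the TCP to the grasp point, in m); z points along the fingers, y is the line along which they close (so a half turn about z gives the same grasp; the last joint's range is limited). The gripper opens to 85 mm and grips with 20 to 120 N. Pads are 22 mm wide; open, the fingers measure 114 mm over their backs; the gripper's body (76 mm by 85 mm) begins 54 mm behind the grasp point. The pads swing forward as they close: fully open they stand 13 mm farther back than shut.
Start: joints at [-1.376, 0.308, 1.634, -0, 1.2, -0.07], TCP at [0.164, -0.603, 0.231] pointing down, gripper open.
Joint ranges: [-3.06, 3.06], [-0.79, 1.96], [0.05, 2.63], [-1.19, 4.34], [0.05, 2.64], [-2.94, 2.94]. Speed limits (rad/s): [2.79, 2.79, 3.14, 3.14, 3.14, 3.14].

### API

Orientations are given as a unit quaternion [w, x, y, z].
In Python, from cell import arm gives the robot as it stands. Calls block until the motion is done:
- arm.move_ptp(position, orientation): joint-space move of the TCP to a pose.
- arm.servo_line(position, max_speed=0.15, ori=None, force_limit=None): straight line of the TCP; ori=None keeps the orientation; max_speed is the mean speed in m/s. With force_limit (N) it stops when the force on the tool has changed by that much, and returns True; else False.
- arm.move_j(angles): joint-space move.
- arm.open_gripper() and arm.clamp(force=None): open the fingers fully, or close them until they stop; force is the grip in N (None keeps the last).
- arm.hold(seconds).
- arm.inverse_kinematics(position, orientation): joint angles nearest the present ones, or None.
- arm.grab_frame(name): name is "side" or "top"; returns a dict with "color" (400x640x3 uint8, red, green, blue), "vertical_fov" (degrees; the focal length in pixels is half the picture's height over the tangent of half this angle, whatever the lens; pixels are square), "cx", "cy" (the principal point, pixels), "rvec" (rotation vector, rad) and "tvec" (3), from world to camera coordinates, as OpenCV has them. Camera axes: x right, y down, z forward; pixel columns grow to the right and rows downward; lengths in m; the calibration is good to about 2 mm. A picture is of the moment at which its call begins. There is no depth.
A pose or a line that the arm cannot do raises arm.MotionError and nothing moves.
- arm.hand_in(): hands the job in; it is judged then, once.
Readings, each from a call of its own:
- arm.read_time(): time.
- arm.read_q(): joint angles.
- arm.read_qvel(): joint speeds.
- arm.read_joint_torque(): joint torques, N m.
- arm.read_tcp_pos(): TCP position.
- arm.read_tool_rot(): TCP orientation.
- arm.read_ft_force(): force on the tool from outside, world axes, zero at the start.
- arm.read_torque(): the same for the moment, N m.
- arm.read_finger_gap(): opening from 0.0 (shut) to 1.0 (fully open).
- arm.read_finger_force(): force on a finger pad.
Only numpy, scipy, OpenCV 4.12 (cv2) and the standard library are available. Lean on these libraries where they do the work, as an engineer would, in place of code of your own. Each camera call takes 0.05 s, during which the arm holds its last target. There are 200 camera calls.

## Working session

There is one attempt and no reset: what is moved stays moved. The work goes in short steps, each a Python script; the robot and the scene stay as the last script left them, time stands still between calls to the robot, and variables do not carry over. Pictures are saved under pics/ and viewed, at most 10 in all, crops included, and the job is handed in when it is done.

```bash
ls; mkdir -p pics; cat > h.py <<'E'
import numpy as np, cv2
from cell import arm
def cam(f):
    R=cv2.Rodrigues(np.array(f["rvec"],float))[0]; t=np.array(f["tvec"],float).ravel()
    fl=200/np.tan(np.radians(f["vertical_fov"])/2)
    return R,t,fl,f["cx"],f["cy"]
def ray(f,u,v):
    R,t,fl,cx,cy=cam(f); d=R.T@np.array([(u-cx)/fl,(v-cy)/fl,1]); return -R.T@t,d/np.linalg.norm(d)
def onplane(f,u,v,z):
    o,d=ray(f,u,v); return o+d*(z-o[2])/d[2]
def proj(f,p):
    R,t,fl,cx,cy=cam(f); q=R@np.array(p)+t; return np.array([cx+fl*q[0]/q[2],cy+fl*q[1]/q[2]])
def tri(f1,p1,f2,p2):
    o1,d1=ray(f1,*p1);o2,d2=ray(f2,*p2)
    s=np.linalg.lstsq(np.c_[d1,-d2],o2-o1,rcond=None)[0]
    a=o1+s[0]*d1;b=o2+s[1]*d2; return (a+b)/2,np.linalg.norm(a-b)
def save(n):
    f=arm.grab_frame(n); np.save(f"pics/{n}.npy",f,allow_pickle=True); return f
def load(n): return np.load(f"pics/{n}.npy",allow_pickle=True).item()
E
python3 - <<'E'
from h import *
for n in("side","top"):
    f=save(n); cv2.imwrite(f"pics/{n}0.png",f["color"][:,:,::-1]); R,t,*_=cam(f); print(n,f["vertical_fov"],-R.T@t,R[2], f["cx"],f["cy"])
print(arm.read_tool_rot(),arm.read_time(),arm.hold_point_z)
E
```

```text
pics
side 55.66146898146308 [0.40832907 0.73241185 0.83430488] [ 0.11718198 -0.70926254 -0.69513671] 323.2125725665754 198.12815885193348
top 55.29952810454552 [0.38090367 0.00659574 1.08663927] [ 0.15316894 -0.01428828 -0.98809672] 313.95989773162506 198.3373151784928
[-1.06225438e-03  9.91248674e-01  1.32003537e-01 -6.95225150e-05] 0.1 0.0187
```

View pics/side0.png

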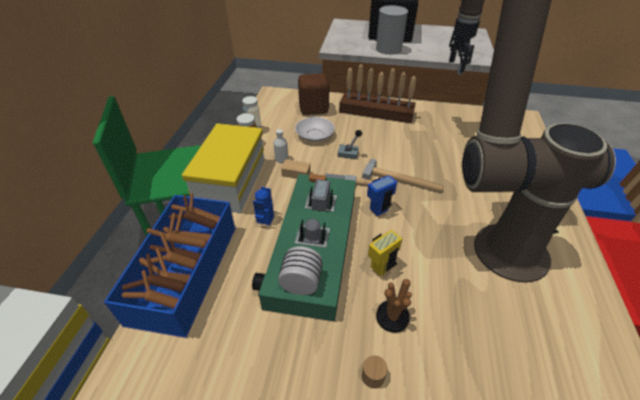

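View pics/top0.png

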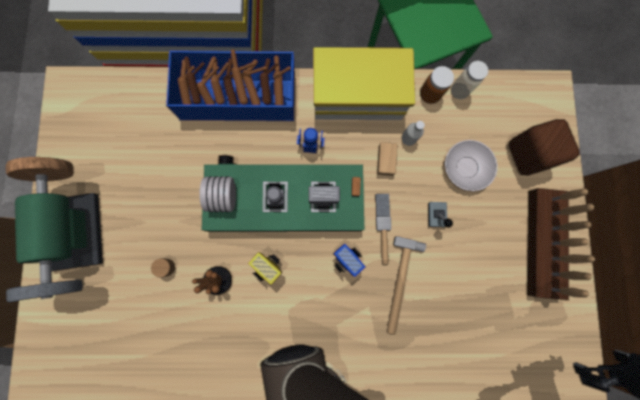

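Side view: chip cassette (rectangular head) at about (320,193), filter at (313,230), switch at (350,150) with ball at (358,132). Top view: chip head at (323,195), filter at (275,196), switch box at (438,213), ball at (448,222). I'll zoom in next.

```bash
python3 - <<'E'
from h import *
f=load("top")["color"][:,:,::-1];s=load("side")["color"][:,:,::-1]
r=lambda a,k:cv2.resize(a,None,fx=k,fy=k,interpolation=cv2.INTER_CUBIC)
a=np.hstack([r(f[165:235,250:370],4)[:, :480],r(f[190:240,415:465],5.6)[:280,:280]])
b=np.hstack([r(s[170:250,290:390],4)[:320,:400],r(s[120:170,325:375],6.4)])
W=max(a.shape[1],b.shape[1]);p=lambda x:cv2.copyMakeBorder(x,0,0,0,W-x.shape[1],0)
o=np.vstack([p(a),p(b)]);print(o.shape);cv2.imwrite("pics/crop1.png",o)
E
```

```text
(600, 760, 3)
```

View pics/crop1.png

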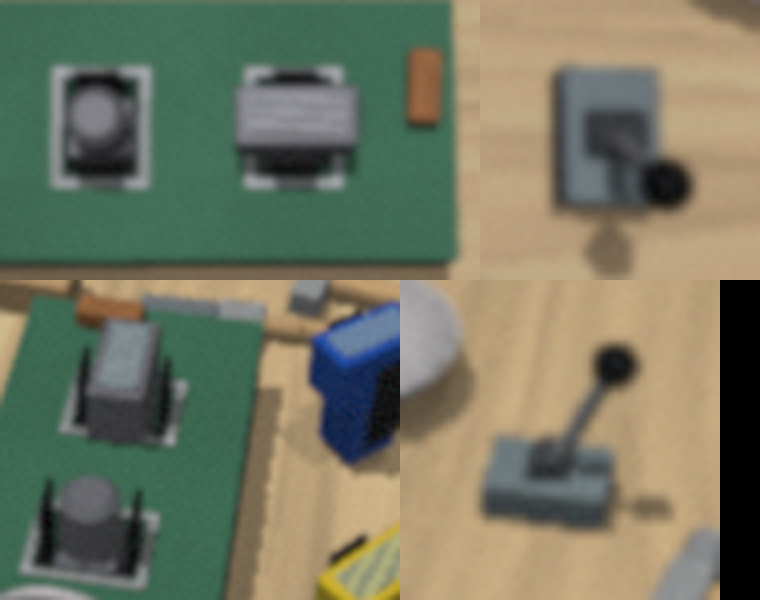

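Crop: the chip head's top face centres at about (324,194) top and (322,188.5) side. The ball is at (448,223) top and (358.4,133.1) side. The lever leans toward the robot.

```bash
python3 - <<'E'
from h import *
T=load("top");S=load("side")
print("ball",tri(T,(448,223),S,(358.4,133.1)))
print("head",tri(T,(324.3,194),S,(321.8,188.5)))
# head corners (top face), top/side
cr=lambda u,v:(250+u/4,165+v/4)
cs=lambda u,v:(290+u/4,170+(v-280)/4)
for n,a,b in[("-y+x",(356,86),(107,320)),("-y-x",(358,145),(159,322)),("+y-x",(237,147),(150,388)),("+y+x",(239,86),(91,385))]:
    print(n,*tri(T,cr(*a),S,cs(*b)))
# bay frame corners (chip bay) 
for n,a,b in[("+x+y",(244,67),(62,432)),("-x+y",(243,188),(176,444)),("-x-y",(344,188),(187,380))]:
    print("bay",n,*tri(T,cr(*a),S,cs(*b)))
print("box px->z.025",[onplane(T,415+(u-480)/5.6,190+v/5.6,.025)[:2] for u,v in[(563,70),(658,68),(656,208),(558,208)]])
hsv=cv2.cvtColor(T["color"],cv2.COLOR_RGB2HSV)
m=cv2.inRange(hsv,(65,60,40),(90,255,200));m[:,:180]=0;m[:150]=0;m[250:]=0;m[:,400:]=0
m=cv2.morphologyEx(m,cv2.MORPH_OPEN,np.ones((3,3)))
c=max(cv2.findContours(m,0,2)[0],key=cv2.contourArea)
P=np.array([onplane(T,*q[0],.07)[:2] for q in cv2.convexHull(c)],np.float32)
print(cv2.minAreaRect(P),cv2.boxPoints(cv2.minAreaRect(P)))
for n,p in[("carving",(222,281)),("hammerhead",(409,243)),("glue",(413,134)),("dish",(470,167))]:print(n,onplane(T,*p,0.03)[:2])
E
```

```text
ball (array([ 0.4696535 , -0.35860209,  0.09474787]), np.float64(0.0018441376706863839))
head (array([ 0.54062529, -0.03393733,  0.12003371]), np.float64(0.002920804634596125))
-y+x [ 0.56167243 -0.07230805  0.11497787] 0.002192479225571876
-y-x [ 0.52330452 -0.07298121  0.11821585] 0.0007573011243955641
+y-x [0.51881104 0.00465993 0.12752713] 0.00387826880621259
+y+x [0.55934375 0.00346602 0.12234608] 0.003471949435585077
bay +x+y [ 5.81971547e-01 -7.29152213e-05  6.93237954e-02] 0.004262433877970296
bay -x+y [4.99735525e-01 4.67606784e-04 7.22861021e-02] 0.0027968170858129722
bay -x-y [ 0.5009739  -0.06726286  0.07019161] 0.0012300967025399559
box px->z.025 [array([ 0.53473047, -0.3358079 ]), array([ 0.53591066, -0.38399346]), array([ 0.46526626, -0.37929342]), array([ 0.46514893, -0.33013923])]
((0.5442697405815125, 0.075068399310112), (0.18244019150733948, 0.42615386843681335), 0.1304926723241806) [[ 0.4525646   0.28793702]
 [ 0.4535352  -0.13821572]
 [ 0.6359749  -0.13780022]
 [ 0.6350043   0.28835252]]
carving [0.3178985  0.23943687]
hammerhead [ 0.42081845 -0.27129964]
glue [ 0.73370564 -0.29447996]
dish [ 0.63678919 -0.45408077]
```

```bash
python3 - <<'E'
from h import *
q0=[0,.7071068,.7071068,0];q1=[0,.7071068,-.7071068,0]
for q in(q0,q1):
    for p in([.40,-.358,.2],[.40,-.358,.075],[.541,-.034,.22],[.541,-.034,.079]):print(q[2]>0,p,np.round(arm.inverse_kinematics(p,q),2))
Q=q0 if abs(arm.inverse_kinematics([.541,-.034,.22],q0)[5])<abs(arm.inverse_kinematics([.541,-.034,.22],q1)[5]) else q1
np.save("Q.npy",Q)
arm.clamp(30)
arm.move_ptp([.40,-.358,.2],Q)
arm.servo_line([.40,-.358,.075],.12)
print(arm.read_time(),arm.read_ft_force(),arm.read_finger_gap())
hit=arm.servo_line([.54,-.358,.075],.06,force_limit=8)
print(hit,arm.read_tcp_pos(),arm.read_ft_force(),arm.read_time())
f=arm.grab_frame("side");np.save("pics/s1.npy",f,allow_pickle=True)
cv2.imwrite("pics/s1.png",cv2.resize(f["color"][90:220,290:450,::-1],None,fx=4,fy=4))
E
```

```text
True [0.4, -0.358, 0.2] [-0.81  0.17  1.87 -0.    1.1  -0.81]
True [0.4, -0.358, 0.075] [-0.81  0.35  1.95 -0.    0.85 -0.81]
True [0.541, -0.034, 0.22] [-0.14  0.16  1.84 -0.    1.14 -0.14]
True [0.541, -0.034, 0.079] [-0.14  0.35  1.93 -0.    0.86 -0.14]
False [0.4, -0.358, 0.2] [-0.81  0.17  1.87 -0.    1.1   2.33]
False [0.4, -0.358, 0.075] [-0.81  0.35  1.95 -0.    0.85  2.33]Traceback (most recent call last):
  File "<stdin>", line 4, in <module>
    return _wrapfunc(a, 'round', decimals=decimals, out=out)
    return _wrapit(obj, method, *args, **kwds)
    result = getattr(arr, method)(*args, **kwds)
TypeError: unsupported operand type(s) for *: 'NoneType' and 'float'
```

q0 works for every pose, so I'll use it.

```bash
python3 - <<'E'
from h import *
Q=[0,.7071068,.7071068,0]
arm.clamp(30)
arm.move_ptp([.40,-.358,.2],Q)
arm.servo_line([.40,-.358,.075],.12)
print(arm.read_time(),arm.read_ft_force(),arm.read_finger_gap())
hit=arm.servo_line([.54,-.358,.075],.06,force_limit=8)
print(hit,arm.read_tcp_pos(),arm.read_ft_force(),arm.read_time())
f=arm.grab_frame("side");np.save("pics/s1.npy",f,allow_pickle=True)
cv2.imwrite("pics/s1.png",cv2.resize(f["color"][90:220,290:450,::-1],None,fx=4,fy=4))
E
```

```text
3.35 [ 0.20428357 -0.32622844 -0.20955757] -0.0017020254124449055
True [ 0.5129584  -0.35728184  0.07388622] [-2.23022432 -0.47605778  1.318768  ] 5.05
```

View pics/s1.png

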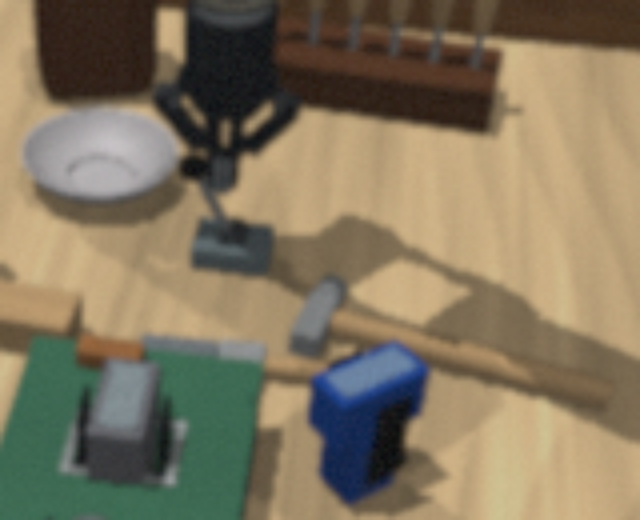

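Ball now on the far (+x) side at about (338,132) full-frame, with the fingers behind it. I'll give it one more firm nudge, back off and triangulate it.

```bash
python3 - <<'E'
from h import *
hit=arm.servo_line([.54,-.358,.075],.04,force_limit=15)
print(hit,arm.read_tcp_pos(),arm.read_ft_force())
arm.servo_line([.46,-.358,.075],.15);arm.servo_line([.46,-.358,.22],.2)
arm.open_gripper()
arm.move_ptp([.541,-.034,.25],[0,.7071068,.7071068,0])
print(arm.read_tcp_pos(),arm.read_time())
T=save("top");S=save("side")
def blob(f,x0,x1,y0,y1):
    g=f["color"][y0:y1,x0:x1].max(2); m=cv2.morphologyEx((g<45).astype(np.uint8),cv2.MORPH_OPEN,np.ones((3,3),np.uint8))
    n,l,s,c=cv2.connectedComponentsWithStats(m); i=1+s[1:,4].argmax(); print(s[i]); return c[i]+[x0,y0]
a=blob(T,425,470,185,240);b=blob(S,325,375,115,160);p,e=tri(T,a,S,b);print(a,b,p,e)
r=lambda i,k:cv2.resize(i,None,fx=k,fy=k)
cv2.imwrite("pics/c2.png",np.hstack([r(T["color"][150:250,250:350,::-1],4),r(S["color"][130:230,270:370,::-1],4)]))
E
```

```text
True [ 0.51266442 -0.35660474  0.07273611] [-2.30146192 -0.32299692  0.31469922]
[ 0.54102785 -0.03489248  0.24991389] 8.85
[19  9  6  6 32]
[  0   0  26  23 363]
[446.5 196.5] [337.78512397 124.44628099] [ 0.53729174 -0.34584048  0.12896667] 0.003950328458963345
```

View pics/c2.png

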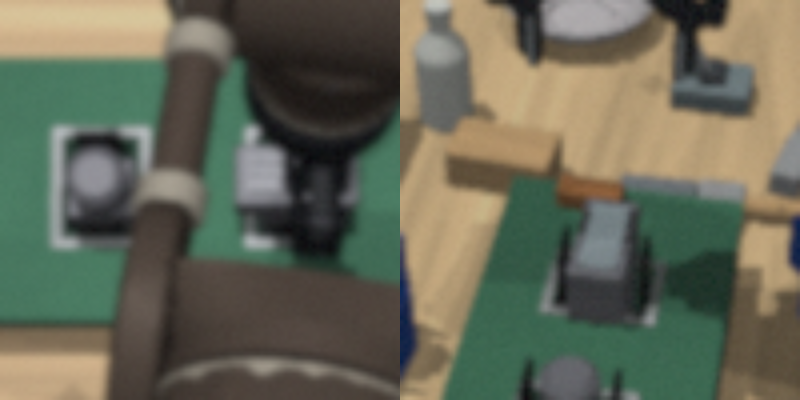

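Top view shows the ball at (446.5,196.5), which at z≈0.092 is x≈0.538: off, against the stop. The gripper stands over the chip head and is still high. Descending with a force guard.

```bash
python3 - <<'E'
from h import *
print(onplane(load("top"),446.5,196.5,.092))
print(arm.servo_line([.541,-.034,.079],.1,force_limit=6),arm.read_tcp_pos(),arm.read_ft_force(),arm.read_time())
S=save("side");T=save("top")
r=lambda i,k:cv2.resize(i,None,fx=k,fy=k)
cv2.imwrite("pics/c3.png",np.hstack([r(T["color"][150:250,270:370,::-1],4),r(S["color"][130:230,270:370,::-1],4)]))
E
```

```text
[ 0.54125102 -0.35937296  0.092     ]
False [ 0.54159405 -0.03408597  0.07966348] [-0.34638211 -0.12099605 -0.53629951] 10.8083
```

View pics/c3.png

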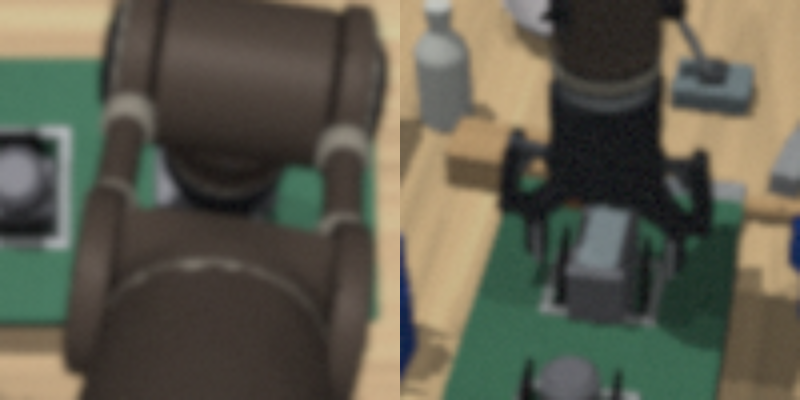

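The fingers straddle the two catches at crop (537,240) and (668,275), and the lever is off. Pinching.

```bash
python3 - <<'E'
from h import *
arm.clamp(40); arm.hold(.5)
g=arm.read_finger_gap();print(g,g*.085,arm.read_finger_force(),arm.read_ft_force(),arm.read_tcp_pos(),arm.read_time())
if .040<g*.085<.052:
    print(arm.servo_line([.541,-.034,.11],.04,force_limit=15),arm.read_ft_force(),arm.read_finger_gap())
S=save("side")
cv2.imwrite("pics/c4.png",cv2.resize(S["color"][130:230,270:370,::-1],None,fx=4,fy=4))
E
```

```text
0.4845309922656776 0.0411851343425826 41.6527783870697 [-2.17856625  0.79045068  9.62325907] [ 0.54253905 -0.034195    0.08133149] 11.8917
False [-0.88773817 -0.56234508 -2.19873713] 0.4792273838932983
```

View pics/c4.png

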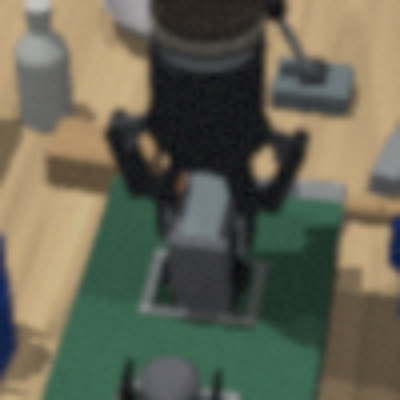

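The cassette is out of the hooks and rising with the gripper; its weight reads about 2.2 N. Continuing the lift to the hold height.

```bash
python3 - <<'E'
from h import *
print(arm.servo_line([.541,-.034,.203],.08,force_limit=15)); arm.hold(1)
print(arm.read_tcp_pos(),arm.read_ft_force(),arm.read_finger_gap(),arm.read_finger_force(),arm.read_time())
S=save("side")
cv2.imwrite("pics/c5.png",cv2.resize(S["color"][90:250,250:410,::-1],None,fx=3.7,fy=3.7))
E
```

```text
False
[ 0.54099801 -0.03398519  0.20301408] [-0.17794861  0.03514392 -2.0244541 ] 0.4825892843437718 41.079922914505005 15.1833
```

View pics/c5.png

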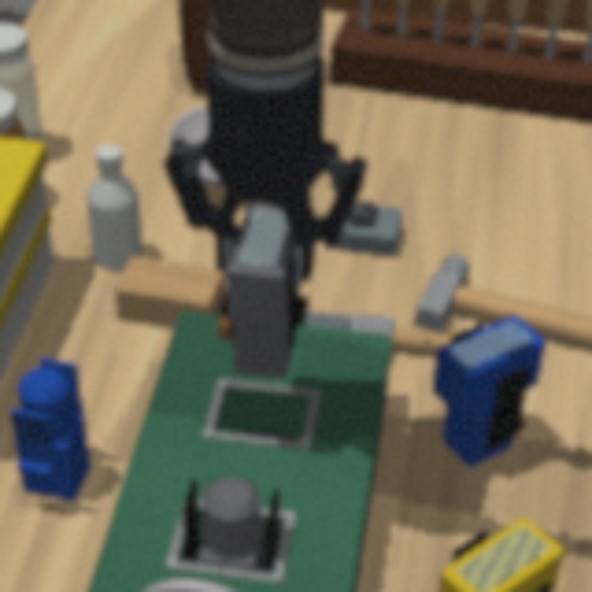

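The cassette is upright in the gripper, clear above its empty bay, and the filter is still seated. One check of the foot height from the near lower edge at crop (262,372), then hand in.

```bash
python3 - <<'E'
from h import *
o,d=ray(load("side"),250+262/3.7,90+372/3.7); p=o+d*(-.012-o[1])/d[1]; print(p)
if .11<p[2]<.16: print(arm.hand_in())
E
```

```text
[ 0.53813603 -0.012       0.13228951]
the job is handed in; nothing more can be done
None
```

The job is handed in, with no verdict returned: the lever is off against its stop, and the chip cassette is held upright by its pinched catches, its foot at about 0.132 m (6 cm above the deck), with the filter cassette still seated.

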